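# Jog the microscope focus up with its joystick

### The job

Drive the microscope's motorised focus upwards: on the control box whose joystick has the blue ball, tilt the stick well over towards the green arrow, close to its stop, hold it there for at least two seconds, then let go so that it springs back upright. Do not tilt the blue-ball stick towards its orange arrow, and leave the yellow-ball joystick alone.

Things in the scene. Friction and masses are not known exactly. Their poses are not given: they have to be found in the camera images.
- focus_box: fixed control box of the blue-ball joystick: white, 120 x 150 mm (x, y), 58 mm high, black boot to 73 mm. Origin: centre of underside, on the bench; z up. On top a green arrowhead points to its +y, an orange one to -y. Stick pivot 50 mm above the origin; 10 mm rod; centre of the 34 mm ball 100 mm from the pivot (upright: 150 mm above the origin)
- focus_stick (a joint): tilt of the blue-ball stick, rad: 0 upright (a well damped spring returns it), positive leaning to the box's +y (green), negative to -y (orange), stops at +-0.45. It tilts only about the box's x axis through the pivot. About 4 N at the ball holds it at the stop. 0.30 and more counts as well over
- stage_ball (a point): centre of the 34 mm yellow ball on the lookalike control box (same sizes and arrows, at least 0.3 m away), which must be left alone; 150 mm above the bench
- stage_stick (a joint): tilt of the yellow-ball stick in rad, 0 upright; same spring and stops.

How it is judged (in metres and radians):
On the way:
1. the blue-ball stick is tilted at least 0.30 rad towards the green arrow and held there for two seconds (value of joint focus_stick above 0.3 rad), for 1.9 s.
At the end, for the whole second after the job is handed in: Both sticks stand upright at their centres again, each within 0.06 rad (value of joint focus_stick between -0.06 and 0.06 rad and value of joint stage_stick between -0.06 and 0.06 rad); the robot touches nothing.
It fails at once if the yellow-ball stick is tilted by more than 0.15 rad (value of joint stage_stick above 0.15 rad or value of joint stage_stick below -0.15 rad).
It fails at once if the blue-ball stick is tilted by more than 0.2 rad towards the orange arrow (value of joint focus_stick below -0.2 rad).
It also fails if it takes over 38 s, if anything falls off the work surface, if the arm or the gripper's body presses on something with over 40 N, if the wrist force passes 120 N, or if a joint passes its speed limit or range.

### The arm

A 7-joint arm with a two-finger parallel gripper is mounted at the origin on the work surface. World frame = base frame: x ahead of the robot, y to its left, z up, the work surface at z = 0. Lengths are in mm, angles in rad, forces in N, time in s.
With the tool pointing down it reaches from about 425 to 875 mm from the base axis. Payload 9.9 kg.
Tool frame: the origin (TCP) lies midway between the tips of the shut fingers; the grasp point (between the pads) lies 19 mm behind it; z points along the fingers, y is the line along which they close (so a half turn about z gives the same grasp; the last joint's range is limited). The gripper opens to 85 mm and grips with 20 to 120 N. Pads are 22 mm wide; open, the fingers measure 114 mm over their backs; the gripper's body (76 mm by 85 mm) begins 54 mm behind the grasp point. The pads swing forward as they close: fully open they stand 13 mm farther back than shut.
Start: joints at [-1.343, 0.576, 0.025, 1.437, -0.015, 1.129, -0.057], TCP at [207.064, 642.459, 231.289] pointing down, gripper open.
Joint ranges: [-2.76, 2.76], [-0.34, 2.15], [-1.52, 1.57], [0.19, 2.46], [-1.09, 4.23], [0.17, 1.99], [-2.82, 2.82]. Speed limits (rad/s): [2.22, 2.22, 3.01, 3.01, 3.14, 3.14, 3.14].

### API

Orientations are given as a unit quaternion [w, x, y, z].
In Python, from bench import manip gives the robot as it stands.
- The arm moves only by the tool carry_out, never from a script. Its arguments are lists of equal length, an entry for each row: "jaw": the opening, from 0 (shut) to 1 (fully open); "linear": the shift along the tool's x, y, z as a fraction of full scale, a list of three; "spin": the turn about the tool's z as a fraction of full scale. A call has exactly 5 rows; each row shifts and turns the commanded pose from where the row before left it, along the tool's axes as they then stand; what a row does not reach is not made up. Full scale, the value 1, is 0.05 m for a shift and 8 degrees for a turn. A row lasts 1/8 s, in which the tool goes at most 62.5 mm and 10.7 degrees, less where a joint would pass 70% of its speed; a pose out of reach is approached as far as the arm can. A call with a number of a shift or a turn outside -1 to 1 is refused whole. A call with a gripper value outside its range is refused whole. The fingers move at their own pace and stop on an object; "grip_force" is the grip in N (left out, the last holds). Time passes only in rows, so rows that do not move let the fingers close, or fill a call up. It gives the time, the measured TCP pose, the force, the opening and the grip force at its end, in the units of the state.
- manip.get_state(): the state, without advancing time (a new reading comes with each control period).
- manip.read_camera(name): name is "scene" or "top"; returns a dict with "color" (480x640x3 uint8, red, green, blue), "vfov" (degrees; the focal length in pixels is half the picture's height over the tangent of half this angle, whatever the lens; pixels are square), "cx", "cy" (the principal point, pixels), "R" (3x3) and "t" (3): a world point X has camera coordinates R X + t. Camera axes: x right, y down, z forward; pixel columns grow to the right and rows downward; lengths in mm; the calibration is good to about 2 mm. A picture is of the moment at which its call begins. There is no depth.
- manip.finish_job(): hands the job in; it is judged then, once.
The state is a dict: "t": time; "joints": joint angles; "joint_velocities": joint speeds; "effort": joint torques, N m; "eef_pos": TCP position; "tool_rot": TCP orientation; "wrist_force": force on the tool from outside, world axes, zero at the start; "torque": the same for the moment, N m; "finger_gap": finger opening in mm; "finger_force": force on a finger pad.
Only numpy, scipy, OpenCV 4.12 (cv2) and the standard library are available. Lean on these libraries where they do the work, as an engineer would, in place of code of your own. Each camera call takes 0.05 s, during which the arm holds its last target. There are 200 camera calls.

## Working session

There is one attempt and no reset: what is moved stays moved. The work goes in short steps, Python scripts to look and compute and a tool call to move; the robot and the scene stay as the last step left them, time stands still between calls to the robot, and variables do not carry over. Pictures are saved under pics/ and viewed, at most 10 in all, crops included, and the job is handed in when it is done.

Besides the shell and the picture viewer there is one more tool, called after "Call:" by a JSON object that holds its "name" and its "arguments". carry_out: Moves the arm, as the interface text tells. Its arguments: {"type":"object","properties":{"jaw":{"type":"array","items":{"type":"number"}},"linear":{"type":"array","items":{"type":"array","items":{"type":"number"}}},"spin":{"type":"array","items":{"type":"number"}},"grip_force":{"type":"number"}},"required":["jaw","linear","spin"]}

```bash
mkdir -p pics
python3 - <<'E'
from bench import manip
import cv2,numpy as np,pickle
d={}
for n in("scene","top"):
    c=manip.read_camera(n);d[n]=c
    cv2.imwrite(f"pics/{n}0.png",c["color"][:,:,::-1])
    print(n,c["vfov"],c["cx"],c["cy"],np.round(c["R"],3).tolist(),np.round(c["t"],1))
pickle.dump(d,open("c.pkl","wb"))
s=manip.get_state();print({k:np.round(s[k],3) for k in("t","eef_pos","tool_rot","wrist_force","finger_gap")})
E
```

```text
scene 57.88884409664494 319.718956012544 240.7435537014163 [[0.412, 0.911, -0.013], [0.73, -0.339, -0.593], [-0.545, 0.235, -0.805]] [-219.5 -331.9 1089.8]
top 57.555524213065425 323.0872492261475 239.13944882379792 [[0.016, -1.0, -0.011], [-0.987, -0.014, -0.16], [0.16, 0.014, -0.987]] [-13.8 567.4 717.2]
{'t': np.float64(0.1), 'eef_pos': array([206.95 , 642.081, 230.541]), 'tool_rot': array([-0.   ,  0.155,  0.988, -0.001]), 'wrist_force': array([-0.08 , -0.565,  0.5  ]), 'finger_gap': np.float64(85.525)}
```

View pics/scene0.png

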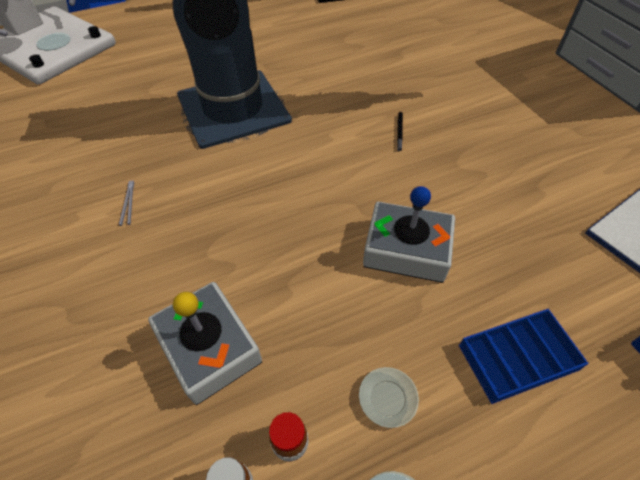

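View pics/top0.png

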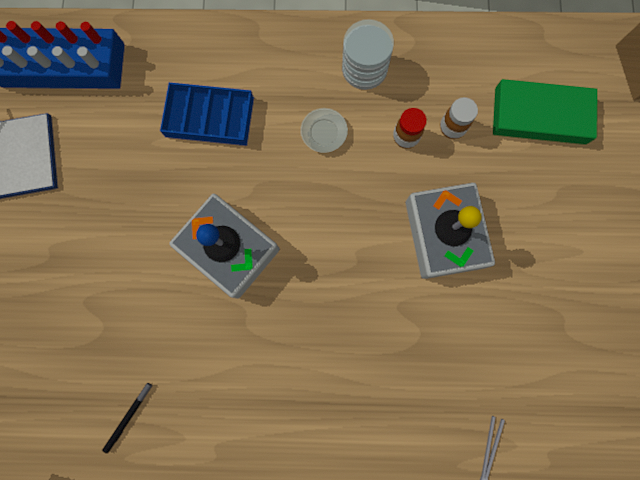

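Both views show the blue-ball box: ball at scene (420,196) and top (208,235), green arrow at scene (383,225) and top (243,262). The yellow-ball box is well away, with its ball at scene (185,304) and top (469,217). The arm is out of frame.

```bash
cat > h.py <<'E'
import cv2,numpy as np
def K(c):
    f=240/np.tan(np.radians(c["vfov"]/2));return np.array([[f,0,c["cx"]],[0,f,c["cy"]],[0,0,1.]])
def P(c): return K(c)@np.c_[c["R"],c["t"]]
def ray(c,uv,z):
    R=np.array(c["R"]);d=R.T@np.linalg.inv(K(c))@[*uv,1];o=-R.T@np.array(c["t"]);return o+d*(z-o[2])/d[2]
HUE={"b":(105,130,90),"g":(50,75,120),"o":(5,16,150),"y":(20,32,120)}
def blob(c,col,uv,r=24):
    a,b,s=HUE[col];h=cv2.cvtColor(c["color"],cv2.COLOR_RGB2HSV)
    m=cv2.inRange(h,(a,s,40),(b,255,255));k=np.zeros_like(m);cv2.circle(k,uv,r,255,-1);m&=k
    n,l,st,ce=cv2.connectedComponentsWithStats(m);i=1+np.argmax(st[1:,4]);return ce[i],st[i,4]
def tri(d,ua,ub):
    X=cv2.triangulatePoints(P(d["scene"]),P(d["top"]),np.array(ua).reshape(2,1),np.array(ub).reshape(2,1))[:,0];return X[:3]/X[3]
E
python3 - <<'E'
import pickle;from h import *
np.set_printoptions(precision=1,suppress=True)
d=pickle.load(open("c.pkl","rb"))
p={"b":((420,196),(208,235)),"g":((383,225),(243,262)),"o":((441,235),(202,225)),"y":((185,304),(469,217))}
for k,(a,b) in p.items():
    A=blob(d["scene"],k,a);B=blob(d["top"],k,b);z=150 if k in"by" else 58
    print(k,A,B,tri(d,A[0],B[0]),ray(d["scene"],A[0],z),ray(d["top"],B[0],z))
# box top corners from top view
for uv in((213,195),(275,246),(235,295),(171,243)):print(ray(d["top"],uv,58))
E
```

```text
b (array([420.2, 196.2]), np.int32(306)) (array([207.4, 234.5]), np.int32(402)) [555.8 169.7 149.7] [556.2 170.9 150. ] [555.2 168.5 150. ]
g (array([383.1, 224.9]), np.int32(196)) (array([243.9, 262.2]), np.int32(254)) [524.  129.9  59.5] [523.2 131.5  58. ] [523.8 129.3  58. ]
o (array([440. , 235.2]), np.int32(199)) (array([200. , 223.7]), np.int32(191)) [588.9 207.9  63.1] [586.3 211.9  58. ] [589.5 208.7  58. ]
y (array([185.1, 303.5]), np.int32(506)) (array([469.2, 216.7]), np.int32(410)) [ 588.5 -226.6  149.1] [ 589.2 -226.2  150. ] [ 588.2 -226.6  150. ]
[641.  188.9  58. ]
[552.4  77.1  58. ]
[468.  141.8  58. ]
[555.  256.6  58. ]
```

Call:
{"name": "carry_out", "arguments": {"jaw": [0,0,0,0,0], "linear": [[0,0,0],[0,0,0],[0,0,0],[0,0,0],[0,0,0]], "spin": [0.6,0.6,0.6,0.6,0.26]}}

```text
t: 0.72
eef_pos: [206.9, 642.3, 230.9]
tool_rot: [0.0, 0.336, 0.942, -0.0]
wrist_force: [-0.2, 0.2, 0.1]
finger_gap: -0.0
finger_force: 0.0
```

```bash
cat > go.py <<'E'
import sys;from h import *;from bench import manip
from scipy.spatial.transform import Rotation as Ro
np.set_printoptions(precision=3,suppress=True)
B=np.array([555.8,169.7]);g=np.array([-.63,-.776]);x=np.array([-g[1],g[0]])
s=manip.get_state();p=np.array(s["eef_pos"]);q=s["tool_rot"];M=Ro.from_quat([q[1],q[2],q[3],q[0]]).as_matrix()
print("t",s["t"],"p",p,"tooly.g",M[:2,1]@g,"tooly.x",M[:2,1]@x,"F",s["wrist_force"],"gap",s["finger_gap"])
print("along g from ball",(p[:2]-B)@g,"across",(p[:2]-B)@x)
a,z=float(sys.argv[1]),float(sys.argv[2])   # target offset along g, height
T=np.r_[B+a*g,z];print("tool shift, full scales",M.T@(T-p)/50)
E
python3 go.py -56 231
```

```text
t 0.725 p [206.878 642.265 230.856] tooly.g -0.999534750837256 tooly.x 0.0023780063363097793 F [-0.218  0.192  0.1  ] gap -0.005899499597485349
along g from ball -146.88931633476588 across -568.4791131152601
tool shift, full scales [-11.379  -1.793   0.003]
```

Call:
{"name": "carry_out", "arguments": {"jaw": [0,0,0,0,0], "linear": [[-0.6,-0.12,0],[-0.8,-0.12,0],[-0.8,-0.12,0],[-0.8,-0.12,0],[-0.8,-0.12,0]], "spin": [0,0,0,0,0]}}

```text
t: 1.35
eef_pos: [336.2, 498.1, 231.2]
tool_rot: [0.0, 0.335, 0.942, -0.0]
wrist_force: [0.7, 0.5, -0.2]
finger_gap: -0.1
finger_force: 0.0
```

Call:
{"name": "carry_out", "arguments": {"jaw": [0,0,0,0,0], "linear": [[-0.8,-0.12,0],[-0.8,-0.12,0],[-0.8,-0.12,0],[-0.8,-0.12,0],[-0.8,-0.12,0]], "spin": [0,0,0,0,0]}}

```text
t: 1.98
eef_pos: [472.4, 348.7, 231.2]
tool_rot: [-0.0, 0.335, 0.942, -0.0]
wrist_force: [0.5, 0.5, 0.4]
finger_gap: -0.1
finger_force: 0.0
```

Call:
{"name": "carry_out", "arguments": {"jaw": [0,0,0,0,0], "linear": [[-0.8,-0.12,0],[-0.8,-0.12,0],[-0.8,-0.12,0],[-0.8,-0.12,0],[-0.38,-0.11,0]], "spin": [0,0,0,0,0]}}

```text
t: 2.6
eef_pos: [593.0, 211.5, 231.0]
tool_rot: [0.0, 0.336, 0.942, -0.0]
wrist_force: [0.5, 0.3, -0.5]
finger_gap: -0.3
finger_force: 0.0
```

```bash
python3 go.py -56 132
```

```text
t 2.6 p [593.05  211.549 231.046] tooly.g -0.9995322132625163 tooly.x 0.003302359598865593 F [ 0.521  0.306 -0.54 ] gap -0.27947170782504116
along g from ball -55.942476698084036 across 2.540905333460377
tool shift, full scales [0.052 0.001 1.981]
```

Call:
{"name": "carry_out", "arguments": {"jaw": [0,0,0,0,0], "linear": [[0.05,0,0.5],[0,0,0.5],[0,0,0.5],[0,0,0.48],[0,0,0]], "spin": [0,0,0,0,0]}}

```text
t: 3.22
eef_pos: [588.2, 215.9, 130.6]
tool_rot: [-0.002, 0.334, 0.942, -0.001]
wrist_force: [-0.7, 0.9, 0.7]
finger_gap: -0.4
finger_force: 0.0
```

```bash
python3 go.py -31.5 132
python3 - <<'E'
from h import *;from bench import manip
a=manip.read_camera("scene")["color"][110:310,290:530];b=manip.read_camera("top")["color"][140:340,100:340]
cv2.imwrite("pics/pre.png",cv2.resize(np.hstack([a,b])[:,:,::-1],(800,333)))
E
```

```text
t 3.225 p [588.168 215.862 130.635] tooly.g -0.9995328797395122 tooly.x -5.2097375844847425e-05 F [-0.688  0.861  0.693] gap -0.4474474743137186
along g from ball -56.21334265296739 across -3.964345619197243
tool shift, full scales [-0.079 -0.495 -0.026]
```

View pics/pre.png

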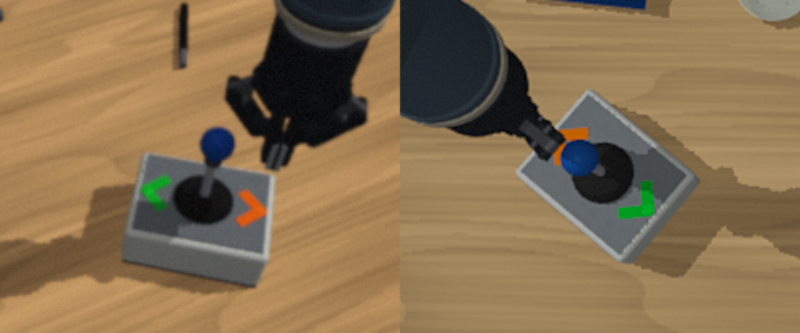

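The shut fingers stand behind the ball on the orange side, between the ball and the gripper's knuckles. The stick is upright, with the ball at crop (218,145) on the left and (578,158) on the right. I'll raise the tool slightly and push towards green.

Call:
{"name": "carry_out", "arguments": {"jaw": [0,0,0,0,0], "linear": [[-0.08,0,-0.17],[0,-0.2,0],[0,-0.25,0],[0,-0.25,0],[0,-0.25,0]], "spin": [0,0,0,0,0]}}

```text
t: 3.95
eef_pos: [562.8, 175.6, 141.2]
tool_rot: [0.0, 0.335, 0.942, 0.0]
wrist_force: [2.1, 0.7, 0.5]
finger_gap: 0.0
finger_force: 1.3
```

```bash
cat > tilt.py <<'E'
from h import *;from bench import manip
from scipy.optimize import minimize_scalar
B=np.array([555.8,169.7]);g=np.array([-.63,-.776])
def ball(a): return np.r_[B+100*np.sin(a)*g,50+100*np.cos(a)]
for n in("scene","top"):
    c=manip.read_camera(n);pr=lambda a:(lambda h:h[:2]/h[2])(P(c)@np.r_[ball(a),1])
    m=pr(.2);uv,ar=blob(c,"b",tuple(int(v) for v in m),26)
    r=minimize_scalar(lambda a:np.sum((pr(a)-uv)**2),bounds=(-.5,.6),method="bounded")
    print(n,"tilt",round(r.x,3),"res px",round(r.fun**.5,2),"area",ar,"px",uv)
    globals()[n]=c["color"]
cv2.imwrite("pics/last.png",cv2.resize(np.hstack([scene[110:310,290:530],top[140:340,100:340]])[:,:,::-1],(800,333)))
E
python3 go.py 5 140; python3 tilt.py
```

```text
t 3.95 p [562.842 175.555 141.153] tooly.g -0.9995362863886854 tooly.x 0.0013923295967867499 F [2.14  0.652 0.452] gap 0.04967463879701078
along g from ball -8.979450110439258 across 1.7759274575839592
tool shift, full scales [ 0.035 -0.28   0.023]
scene tilt 0.194 res px 0.25 area 305 px [407.45245902 195.12786885]
top tilt 0.31 res px 3.6 area 145 px [224.62068966 244.59310345]
```

Call:
{"name": "carry_out", "arguments": {"jaw": [0,0,0,0,0], "linear": [[0.03,-0.2,0],[0,-0.18,0],[0,0,0],[0,0,0],[0,0,0]], "spin": [0,0,0,0,0]}}

```text
t: 4.68
eef_pos: [550.0, 162.7, 140.9]
tool_rot: [0.0, 0.335, 0.942, 0.0]
wrist_force: [0.3, 2.8, 2.5]
finger_gap: 0.2
finger_force: 1.7
```

```bash
python3 go.py 10 140; python3 tilt.py
```

```text
t 4.675 p [549.994 162.723 140.899] tooly.g -0.9995375092837437 tooly.x 0.0008207906107158523 F [0.31  2.755 2.485] gap 0.24389878648687804
along g from ball 9.072073315975894 across -0.10971718720812344
tool shift, full scales [-0.002 -0.018  0.018]
scene tilt 0.367 res px 0.56 area 295 px [397.         195.59322034]
top tilt 0.432 res px 5.88 area 128 px [232.28125  247.984375]
```

View pics/last.png

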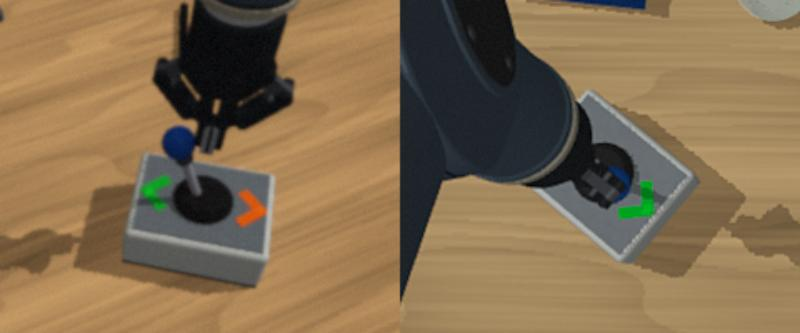

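The stick leans towards green at about 0.37 rad (ball at left crop (179,142)), with the finger behind it. I'll nudge it 2 mm further and hold.

Call:
{"name": "carry_out", "arguments": {"jaw": [0,0,0,0,0], "linear": [[0,-0.04,0],[0,0,0],[0,0,0],[0,0,0],[0,0,0]], "spin": [0,0,0,0,0]}}

```text
t: 5.4
eef_pos: [548.6, 160.8, 140.7]
tool_rot: [-0.0, 0.335, 0.942, -0.0]
wrist_force: [2.1, 3.5, -1.3]
finger_gap: -0.2
finger_force: 1.5
```

Call:
{"name": "carry_out", "arguments": {"jaw": [0,0,0,0,0], "linear": [[0,0,0],[0,0,0],[0,0,0],[0,0,0],[0,0,0]], "spin": [0,0,0,0,0]}}

```text
t: 6.02
eef_pos: [548.6, 160.7, 140.8]
tool_rot: [-0.0, 0.335, 0.942, -0.0]
wrist_force: [1.7, 3.0, -1.3]
finger_gap: -0.2
finger_force: 1.5
```

Call:
{"name": "carry_out", "arguments": {"jaw": [0,0,0,0,0], "linear": [[0,0,0],[0,0,0],[0,0,0],[0,0,0],[0,0,0]], "spin": [0,0,0,0,0]}}

```text
t: 6.65
eef_pos: [548.6, 160.7, 140.8]
tool_rot: [-0.0, 0.335, 0.942, -0.0]
wrist_force: [2.1, 3.2, -1.9]
finger_gap: -0.3
finger_force: 1.5
```

Call:
{"name": "carry_out", "arguments": {"jaw": [0,0,0,0,0], "linear": [[0,0,0],[0,0,0],[0,0,0],[0,0,0],[0,0,0]], "spin": [0,0,0,0,0]}}

```text
t: 7.28
eef_pos: [548.6, 160.7, 140.8]
tool_rot: [0.0, 0.335, 0.942, -0.0]
wrist_force: [2.1, 3.7, -0.7]
finger_gap: -0.2
finger_force: 1.5
```

Call:
{"name": "carry_out", "arguments": {"jaw": [0,0,0,0,0], "linear": [[0,0,0],[0,0,0],[0,0,0],[0,0,0],[0,0,0]], "spin": [0,0,0,0,0]}}

```text
t: 7.9
eef_pos: [548.6, 160.8, 140.8]
tool_rot: [0.0, 0.335, 0.942, 0.0]
wrist_force: [1.4, 3.1, -0.9]
finger_gap: 0.3
finger_force: 1.5
```

```bash
python3 go.py -75 140; python3 tilt.py
```

```text
t 7.9 p [548.645 160.754 140.803] tooly.g -0.9995371467124508 tooly.x 0.001221362886357774 F [ 1.428  3.134 -0.891] gap 0.29980939730891615
along g from ball 11.449609603132451 across 0.08403421226298659
tool shift, full scales [0.004 1.728 0.016]
scene tilt 0.39 res px 0.51 area 294 px [395.65646259 195.64965986]
top tilt 0.45 res px 6.18 area 123 px [233.35772358 248.4796748 ]
```

Held for about 3 s at 0.39 rad with about 3.5 N. Next I'll back off gently, then raise the tool clear.

Call:
{"name": "carry_out", "arguments": {"jaw": [0,0,0,0,0], "linear": [[0,0.3,0],[0,0.35,0],[0,0.4,0],[0,0.4,0],[0,0.4,0]], "spin": [0,0,0,0,0]}}

```text
t: 8.62
eef_pos: [607.5, 232.9, 140.5]
tool_rot: [-0.0, 0.335, 0.942, -0.001]
wrist_force: [0.9, 0.2, 0.0]
finger_gap: -0.2
finger_force: 0.0
```

Call:
{"name": "carry_out", "arguments": {"jaw": [0,0,0,0,0], "linear": [[0,0,-0.5],[0,0,-0.6],[0,0,-0.6],[0,0,0],[0,0,0]], "spin": [0,0,0,0,0]}}

```text
t: 9.25
eef_pos: [606.7, 232.4, 225.0]
tool_rot: [-0.0, 0.335, 0.942, -0.001]
wrist_force: [-0.1, 0.0, 0.7]
finger_gap: 0.2
finger_force: 0.0
```

```bash
python3 go.py -75 231; sed -i 's/m=pr(.2)/m=pr(0)/' tilt.py; python3 tilt.py
```

```text
t 9.25 p [606.729 232.381 225.04 ] tooly.g -0.999536112459773 tooly.x 0.0012609384341373973 F [-0.058  0.008  0.71 ] gap 0.19764727063045448
along g from ball -80.72549541527893 across 0.03170220854900692
tool shift, full scales [ 0.001 -0.116 -0.119]
scene tilt -0.011 res px 0.13 area 310 px [420.15806452 196.23225806]
top tilt 0.014 res px 0.27 area 404 px [207.47277228 234.46534653]
```

View pics/last.png

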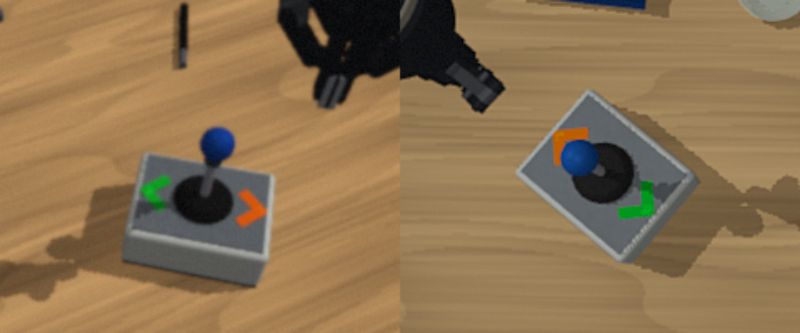

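The stick is upright again (ball at crop (218,145) and (578,158)) and the gripper is clear.

```bash
python3 -c "
from bench import manip
print(manip.finish_job())"
```

```text
the job is handed in; nothing more can be done
None
```

I tilted the blue-ball stick towards green to about 0.39 rad by camera estimate, held it there for about 3 s and let it spring back upright; the yellow joystick was not touched, and the job is handed in (no verdict was returned).

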